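# Fetch the examination lens from behind the bottles

## Robot

A 6-joint arm with a two-finger parallel gripper is mounted at the origin on the work surface. World frame = base frame: x ahead of the robot, y to its left, z up, the work surface at z = 0. Lengths are in mm, angles in degrees, forces in N, time in s.
With the tool pointing down it reaches from about 275 to 725 mm from the base axis. Payload 15.9 kg.
Tool frame: the origin (TCP) lies at the very end of the fingers, on their centre line; the grasp point (between the pads) lies 19 mm behind it; z points along the fingers, y is the direction in which the jaws open and shut (so a half turn about z gives the same grasp; the last joint's range is limited). The gripper opens to 85 mm and grips with 20 to 120 N. Pads are 22 mm wide; open, the fingers measure 114 mm over their backs; the gripper's body (76 mm by 85 mm) begins 54 mm behind the grasp point. The pads swing forward as they close: fully open they stand 13 mm farther back than shut.
Start: joints at [74.198, 12.198, -1.971, 75.831, 0, 90], TCP at [136.153, 481.09, 231.306] pointing down, gripper open.
Joint ranges: [-170.91, 170.91], [-42.67, 98.43], [-65.05, 77.54], [-120.47, 116.71], [-90, 82.35], [-180, 180]. Speed limits (degrees/s): [108.29, 108.29, 136.94, 147.25, 180, 180].

## Interface

Orientations are given as a 3x3 rotation matrix whose columns are the frame's x, y, z axes.
In Python, from bench import manip, capture, camera_info gives the robot as it stands. The module is installed in compiled form; this text tells all that it offers.
- The arm moves only by the tool apply_moves, never from a script. Its argument "commands" is text: rows parted by semicolons, each of 6 numbers parted by spaces: the shift along the world's x, y, z in mm, then the turn, a rotation vector about the world's x, y, z in rad. A call has 1 to 20 rows; each row is the pose to reach, as a shift and turn from the pose commanded when the call began; what a row does not reach only later rows make up. A row lasts 1/12 s, in which the tool goes at most 41.7 mm and 7.16 degrees, less where a joint would pass 70% of its speed; a pose out of reach is approached as far as the arm can. A call with a gripper value outside its range is refused whole. "claw" is the finger opening in mm, from 0 to 85.4, set as the call begins (left out, the last holds). The fingers move at their own pace and stop on an object; "newtons" is the grip in N (left out, the last holds). Time passes only in rows, so rows that repeat a pose let the fingers close. It gives the time, the measured TCP pose, the force and the opening at its end, in the units of the state.
- manip.read_state(): the state, without advancing time (a new reading comes with each control period).
- capture(name): name is "scene" or "top" or "wrist"; returns the picture (400x640x3 uint8, blue, green, red); there is no depth.
- camera_info(name): a dict with "K" (3x3 intrinsics, pixels), "view" (4x4, takes a point from world to camera coordinates). Camera axes: x right, y down, z forward; pixel columns grow to the right and rows downward; lengths in mm; the calibration is good to about 2 mm. A picture is of the moment at which its call begins: read the wrist's pose just before it. camera_info takes no time and is no camera call; for the wrist camera it gives the pose at the moment of the call.
- manip.job_done(): hands the job in, once; it reports no verdict.
The state is a dict: "time": time; "qpos": joint angles; "dq": joint speeds; "joint_torque": joint torques, N m; "position": TCP position; "eef_rot": TCP orientation; "contact_force": force on the tool from outside, world axes, zero at the start; "moment": the same for the moment, N m; "grip_width": finger opening in mm.
Only numpy, scipy, OpenCV 4.12 (cv2) and the standard library are available. Lean on these libraries where they do the work, as an engineer would, in place of code of your own. Each camera call takes 0.05 s, during which the arm holds its last target. There are 200 camera calls.

## Task

The large black examination lens stands in the back row of the grey shelf board, behind a steel canister, a white rinse bottle and a carton. Stand all three of these upright in the empty steel tray, then take the large lens and stand it in the round nest of the lens stand, and only then put the canister, the bottle and the carton back, each on the very place where it stood at the start. Keep everything you move upright, and leave the small lens, the lens case and the penlight where they are.

Things in the scene. Friction and masses are not known exactly. Their poses are not given: they have to be found in the camera images.
- lens: The wanted lens: black, round, 40 mm diameter, 46 mm tall, straight-sided up to 38 mm and then narrowing to a glass top; a bright band round it. It stands upright in any one of the three places of the board's back row. Origin: centre of its underside, z up. About 70 g.
- canister: Stainless steel canister with a fixed lid, round, 46 mm diameter (lid 47.6 mm, from 102 to 112 mm height), 118 mm tall with its small knob. Straight-sided up to 102 mm. In one of the three front places of the board. Origin: centre of its underside, z up. About 200 g.
- rinse_bottle: White plastic rinse bottle, closed, round, 42 mm diameter up to 100 mm height, then a narrow neck and cap to 128 mm. In one of the three front places. Origin: centre of its underside, z up. About 150 g.
- carton: Upright closed white carton with a grey band, square section 42 x 42 mm, 115 mm tall, rigid. In one of the three front places. Origin: centre of its underside, x and y square to its sides, z up. About 120 g.
- shelf_board: Low fixed grey board, 150 mm (its x) by 250 mm (its y), top 18 mm above the table. Flat white discs mark six places: front row (nearer the robot) at x = -28 mm, back row at x = +28 mm, each at y = -82, 0, +82 mm. Canister, bottle and carton stand on the front discs, lens, small lens and case on the back ones, in varying order. Origin: centre of its underside, on the table.
- steel_tray: Side area: empty fixed open steel tray, 250 mm (its x) by 110 mm (its y), rim 20 mm above the table, walls and floor 3 mm thick (the tray's floor is 3 mm above the table). Holds three things in a row along its x (at -78, 0, +78 mm). Left or right of the board. Origin: centre of its underside, on the table.
- lens_stand: Fixed grey plate, 8 mm thick, with a round white-floored nest: an aluminium ring of 64 mm inner and 72 mm outer diameter that rises 7 mm above the plate. Origin: under the centre of the nest, at table height (the nest's floor is 8 mm above the table). The plate, 140 mm (x) by 130 mm (y), reaches from y = -90 to +40 mm. Across the board from the tray.
- small_lens: Bystander: a smaller black lens, 24 mm diameter, 36 mm tall, in one of the back places. Leave it alone. Origin: centre of its underside.
- lens_case: Bystander: flat blue plastic lens case, 34 mm (x) by 44 mm (y), 22 mm tall, in one of the back places. Leave it alone. Origin: centre of its underside.
- penlight: Bystander: aluminium penlight, 12 mm diameter, 100 mm long along its x, lying on the plate of the lens stand about 65 mm to the -y side of the nest's centre. Leave it alone. Origin: on its underside, at mid-length.
Things that resemble listed ones, but are neither listed nor needed, are in the scene too. What is shaped like the canister but red is not meant.

How it is judged:
By the outcome, as a careful person would: the job done as asked, in the order asked, and still so for the second after the job is handed in, with the robot touching nothing.
It also fails if it takes over 144 s, if anything falls off the work surface, if the arm or the gripper's body presses on something with over 40 N, if the wrist force passes 120 N, or if a joint passes its speed limit or range.

## Working session

There is one attempt and no reset: what is moved stays moved. The work goes in short steps, Python scripts to look and compute and a tool call to move; the robot and the scene stay as the last step left them, time stands still between calls to the robot, and variables do not carry over. Pictures are saved under pics/ and viewed, about 12 in all and at most 16, crops included, and the job is handed in when it is done.

Besides the shell and the picture viewer there is one more tool, called as a command line: name --argument value ..., lists and objects as JSON in quotes. apply_moves: Moves the arm, as the interface text tells. Its arguments: {"type":"object","properties":{"commands":{"type":"string"},"claw":{"type":"number"},"newtons":{"type":"number"}},"required":["commands"]}

```bash
mkdir -p pics; ls; cat > h.py <<'E'
import numpy as np, cv2
from bench import manip, capture, camera_info
def ray(ci,u,v,z):
    K=np.array(ci["K"]);V=np.array(ci["view"]);R=V[:3,:3];c=-R.T@V[:3,3]
    d=R.T@np.linalg.solve(K,[u,v,1]); return c+d*(z-c[2])/d[2]
def proj(ci,p):
    K=np.array(ci["K"]);V=np.array(ci["view"]);q=K@(V[:3,:3]@np.array(p,float)+V[:3,3]);return q[:2]/q[2]
E
python3 - <<'E'
from h import *
for n in("scene","top"):
    im=capture(n);cv2.imwrite(f"pics/{n}0.png",im);ci=camera_info(n);print(n,np.round(ci["K"],1).tolist(),np.round(ci["view"],3).tolist())
s=manip.read_state();print(s["time"],s["position"],s["grip_width"])
print(np.round(s["eef_rot"],3).tolist())
E
```

```text
pics
scene [[414.1, 0.0, 322.9], [0.0, 414.1, 199.8], [0.0, 0.0, 1.0]] [[0.849, 0.528, -0.025, -402.369], [0.283, -0.493, -0.823, -119.245], [-0.447, 0.691, -0.567, 1147.04], [0.0, 0.0, 0.0, 1.0]]
top [[431.1, 0.0, 317.4], [0.0, 431.1, 203.7], [0.0, 0.0, 1.0]] [[-0.011, -1.0, 0.004, -20.441], [-0.978, 0.01, -0.211, 494.931], [0.21, -0.006, -0.978, 873.268], [0.0, 0.0, 0.0, 1.0]]
0.1 [136.08646497 480.81782173 230.86751008] 85.15856888713232
[[-0.962, 0.272, -0.0], [0.272, 0.962, -0.001], [0.0, -0.001, -1.0]]
```

View pics/scene0.png

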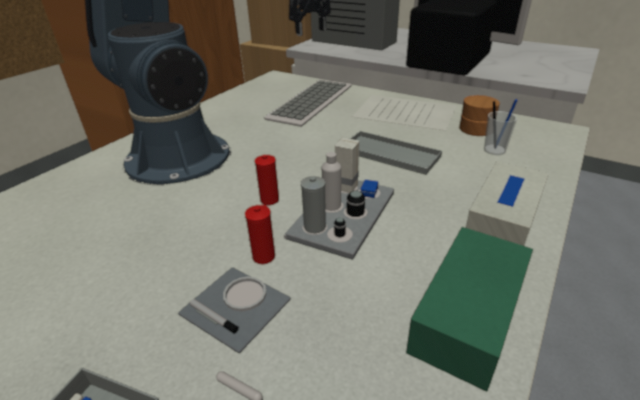

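View pics/top0.png

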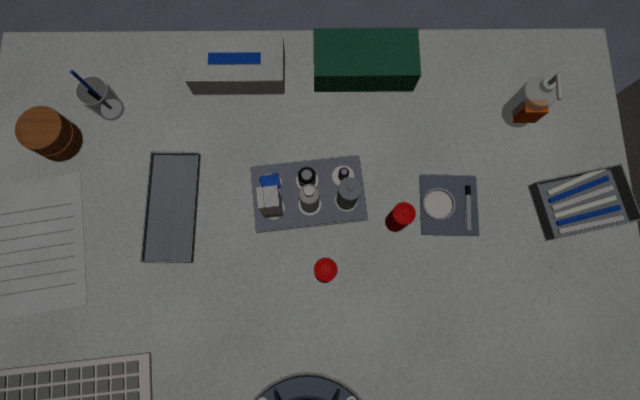

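Scene: canister at top(347,195), bottle (309,198), carton (270,203) in the front row. Back row: case (270,181), large lens (307,177), small lens (343,173). The red look-alikes are at (402,213) and (325,269). The tray is at (172,208) and the nest at (438,204). Next I'll measure and enlarge.

```bash
python3 - <<'E'
from h import *
im=cv2.imread("pics/top0.png");ci=camera_info("top")
c=cv2.resize(im[145:245,235:395],None,fx=5,fy=5,interpolation=cv2.INTER_CUBIC)
c=cv2.convertScaleAbs(c,alpha=1.7);cv2.imwrite("pics/crop1.png",c)
def f(us,z): 
    for u in us: print(np.round(ray(ci,*u,z)[:2],1).tolist(),end=' ')
    print()
print("board");f([(250,165),(361,156),(368,220),(256,232)],18)
print("tray");f([(151,153),(200,153),(193,262),(142,262)],20)
hsv=cv2.cvtColor(im,cv2.COLOR_BGR2HSV)
m=cv2.inRange(im,(145,145,145),(255,255,255))
# nest floor
g=cv2.cvtColor(im,cv2.COLOR_BGR2GRAY)
_,t=cv2.threshold(g[175:235,420:478],120,255,cv2.THRESH_BINARY)
for k in cv2.findContours(t,cv2.RETR_EXTERNAL,cv2.CHAIN_APPROX_NONE,offset=(420,175))[0]:
    if cv2.contourArea(k)>100: 
        e=cv2.fitEllipse(k);print("stand blob",np.round(e[0],1),np.round(e[1],1));f([e[0]],12)
r=cv2.inRange(hsv,(0,150,60),(8,255,255))
for k in cv2.findContours(r,cv2.RETR_EXTERNAL,cv2.CHAIN_APPROX_NONE)[0]:
    if cv2.contourArea(k)>100: print("red",cv2.boundingRect(k))
print("red tops");f([(403,209),(325,268)],112)
print("front tops can,bot,carton");f([(348,186)],112);f([(309,188)],128);f([(269,194)],115)
E
```

```text
board
[593.7, 126.4] [612.7, -126.6] [464.2, -137.3] [439.9, 109.9] 
tray
[623.8, 352.3] [622.7, 240.7] [375.6, 244.3] [376.8, 354.3] 
stand blob [437.8 204.1] [23.8 25.7]
[500.0, -296.3] 
red (314, 258, 23, 24)
red (392, 203, 24, 22)
red tops
[469.4, -196.6] [353.9, -38.6] 
front tops can,bot,carton
[518.0, -87.6] 
[510.6, -8.8] 
[502.2, 71.8]
```

View pics/crop1.png

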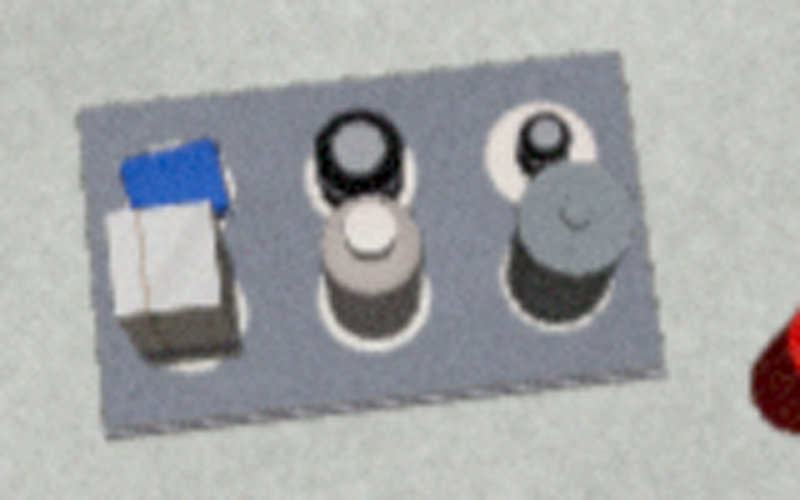

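Lens candidates: the big black one at top(307,177), which is ~40 mm wide and sits mid back, and the small one at (343,172), ~24 mm wide. The enlarged crop confirms the middle one is the large lens. I'll go above the board for a close look.

apply_moves --commands "374 -486 120 0 0 0.36;374 -486 120 0 0 0.36;374 -486 120 0 0 0.36;374 -486 120 0 0 0.36;374 -486 120 0 0 0.36;374 -486 120 0 0 0.36;374 -486 120 0 0 0.36;374 -486 120 0 0 0.36;374 -486 120 0 0 0.36;374 -486 120 0 0 0.36;374 -486 120 0 0 0.36;374 -486 120 0 0 0.36;374 -486 120 0 0 0.36;374 -486 120 0 0 0.36;374 -486 120 0 0 0.36;374 -486 120 0 0 0.36;374 -486 120 0 0 0.36;374 -486 120 0 0 0.36;374 -486 120 0 0 0.36;374 -486 120 0 0 0.36"

```text
time: 1.77
position: [509.5, -3.9, 351.4]
eef_rot: [[-0.996, -0.085, -0.0], [-0.085, 0.996, 0.0], [0.0, 0.0, -1.0]]
contact_force: [0.5, -0.5, -0.2]
grip_width: 85.1
```

```bash
python3 - <<'E'
from h import *
s=manip.read_state();ci=camera_info("wrist");im=capture("wrist");cv2.imwrite("pics/w1.png",im);np.save("w1.npy",{k:np.array(ci[k]) for k in("K","view")},allow_pickle=True)
print(s["time"],s["position"],np.round(s["eef_rot"],3).tolist(),s["qpos"])
V=np.array(ci["view"]);print(np.round(ci["K"],1).tolist(),-V[:3,:3].T@V[:3,3],np.round(V[2,:3],3))
E
```

```text
1.7667 [509.54278443  -3.92208581 351.36875321] [[-0.996, -0.085, -0.0], [-0.085, 0.996, 0.0], [0.0, 0.0, -1.0]] [-4.46185993e-01  1.45350288e+01  1.84124460e+01  9.38805330e+01
  8.35362952e-03 -5.34488947e+00]
[[330.0, 0.0, 318.4], [0.0, 330.0, 203.6], [0.0, 0.0, 1.0]] [434.61717737 -10.23942147 494.69408586] [ 0.294  0.026 -0.956]
```

View pics/w1.png

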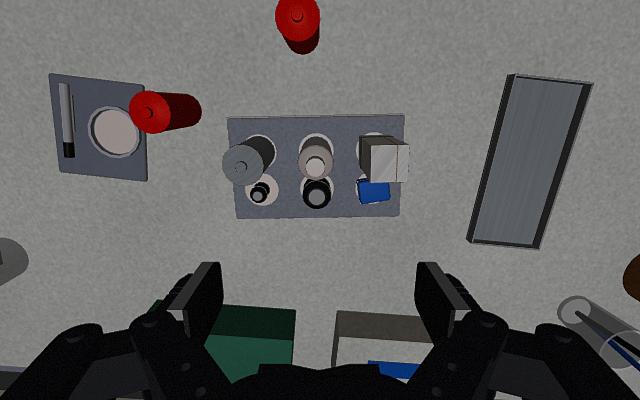

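The wrist view shows the board: canister (240,165) left, bottle (316,165), carton (385,160), lens (317,192), small lens (260,192), case (374,192). The tray is at right, with the stand and nest at (115,132) on the left. I'll enlarge it.

```bash
python3 - <<'E'
from h import *
im=cv2.imread("pics/w1.png")
c=cv2.resize(im[105:225,215:415],None,fx=4,fy=4,interpolation=cv2.INTER_CUBIC)
cv2.imwrite("pics/crop2.png",cv2.convertScaleAbs(c,alpha=1.3))
E
```

```text
(no output)
```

View pics/crop2.png

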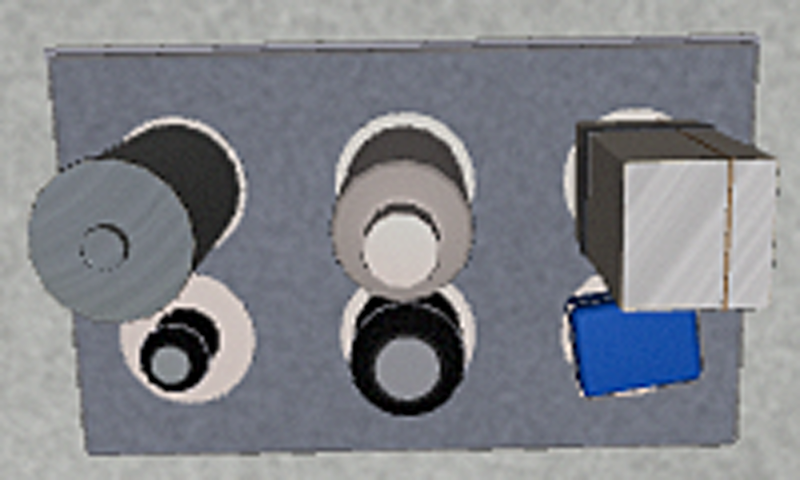

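```bash
python3 - <<'E'
from h import *
ci=np.load("w1.npy",allow_pickle=True).item()
P=lambda a,b,z: ray(ci,215+(a+.5)/4-.5,105+(b+.5)/4-.5,z)[:2]
R=lambda a:np.round(a,1).tolist()
b=[P(*q,18) for q in((48,55),(757,42),(735,442),(90,453))]
c=np.mean(b,0);print("board",[R(x) for x in b],R(c))
v=(b[1]-b[0])+(b[2]-b[3]);w=(b[2]-b[1])+(b[3]-b[0]);yaw=np.degrees(np.arctan2(-v[0],v[1]));print("yaw",yaw,np.degrees(np.arctan2(w[1],w[0])))
a=np.radians((yaw+np.degrees(np.arctan2(w[1],w[0])))/2);Rm=np.array([[np.cos(a),-np.sin(a)],[np.sin(a),np.cos(a)]])
for x in(-28,28):
    print("places",[R(c+Rm@[x,y]) for y in(-82,0,82)])
print("can",R(P(112,240,130)),"bot cap",R(P(402,250,146)),"bot sh",R(P(403,229,118)),"lens",R(P(407,370,64)),R(P(407,360,56)))
k=[P(*q,133) for q in((625,160),(775,158),(775,308),(622,310))];print("carton",[R(x) for x in k],R(np.mean(k,0)))
for p in zip(k,k[1:]+k[:1]):print(R(p[1]-p[0]),end=' ')
# nest, tray full image
im=cv2.imread("pics/w1.png");g=cv2.cvtColor(im,cv2.COLOR_BGR2GRAY)
_,t=cv2.threshold(g[95:170,75:150],150,255,cv2.THRESH_BINARY)
for q in cv2.findContours(t,cv2.RETR_EXTERNAL,cv2.CHAIN_APPROX_NONE,offset=(75,95))[0]:
    if cv2.contourArea(q)>100:
        e=cv2.fitEllipse(q);print("\nnest",e,R(ray(ci,*e[0],8)[:2]),R(ray(ci,*e[0],15)[:2]))
t=[ray(ci,*q,20)[:2] for q in((511,75),(593,83),(540,249),(468,241))];print("tray",[R(x) for x in t],R(np.mean(t,0)))
print("red",R(ray(ci,150,112,118)[:2]),R(ray(ci,298,15,118)[:2]))
E
```

```text
board [[467.7, -136.1], [442.3, 110.4], [589.3, 125.8], [614.5, -119.7]] [528.4, -4.9]
yaw 5.877049552022419 6.1836833028942975
places [[509.2, -89.4], [500.6, -7.8], [492.0, 73.7]]
places [[564.9, -83.5], [556.3, -1.9], [547.7, 79.6]]
can [508.6, -88.6] bot cap [501.5, -7.9] bot sh [500.7, -7.9] lens [558.1, -2.3] [556.9, -2.4]
carton [[474.2, 50.6], [470.2, 91.1], [511.5, 98.0], [515.8, 55.2]] [492.9, 73.7]
[-4.0, 40.5] [41.4, 6.9] [4.2, -42.8] [-41.6, -4.7] tray [[378.5, 245.1], [379.0, 358.3], [625.6, 356.0], [621.7, 240.2]] [501.2, 299.9]
red [461.0, -193.7] [352.5, -37.8]
```

Both views agree: everything is centred on its disc and the board's yaw is about 6°. I'll start with the carton, then the bottle, then the canister, so nothing gets carried over a neighbour.

apply_moves --commands "-17.5 78.5 -130 0 0 0.02;-17.5 78.5 -130 0 0 0.02;-17.5 78.5 -130 0 0 0.02;-17.5 78.5 -130 0 0 0.02;-17.5 78.5 -130 0 0 0.02;-17.5 78.5 -130 0 0 0.02;-17.5 78.5 -130 0 0 0.02;-17.5 78.5 -160 0 0 0.02;-17.5 78.5 -190 0 0 0.02;-17.5 78.5 -220 0 0 0.02;-17.5 78.5 -250 0 0 0.02;-17.5 78.5 -270 0 0 0.02;-17.5 78.5 -270 0 0 0.02;-17.5 78.5 -270 0 0 0.02;-17.5 78.5 -270 0 0 0.02" --claw 60 --newtons 40

```text
time: 3.07
position: [494.3, 73.4, 83.5]
eef_rot: [[-0.995, -0.103, 0.003], [-0.103, 0.995, 0.0], [-0.003, 0.0, -1.0]]
contact_force: [0.0, -0.1, -0.8]
grip_width: 60.0
```

```bash
python3 - <<'E'
from h import *
ci=camera_info("wrist");im=capture("wrist");cv2.imwrite("pics/w2.png",im)
E
```

```text
(no output)
```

View pics/w2.png

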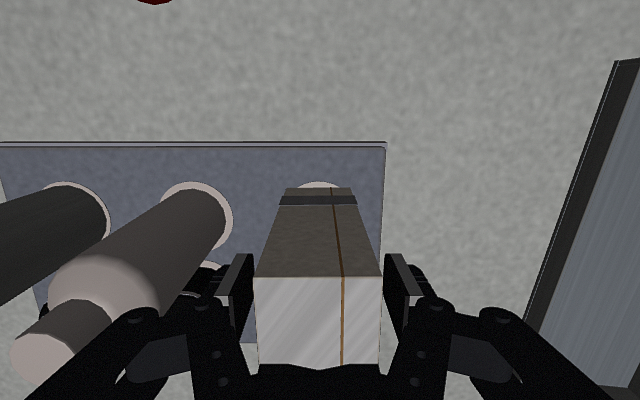

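The carton sits centred and square between the pads (gaps at 250 and 385 px). Closing now.

apply_moves --commands "0 0 0 0 0 0;0 0 0 0 0 0;0 0 0 0 0 0;0 0 0 0 0 0;0 0 0 0 0 0;0 0 0 0 0 0;0 0 0 0 0 0;0 0 0 0 0 0" --claw 36 --newtons 40

```text
time: 3.78
position: [493.8, 73.6, 82.9]
eef_rot: [[-0.995, -0.104, 0.003], [-0.104, 0.995, 0.0], [-0.003, -0.0, -1.0]]
contact_force: [-1.1, -1.2, 10.4]
grip_width: 41.3
```

apply_moves --commands "0 0 30 0 0 0;0 0 60 0 0 0;14 36 60 0 0 0;28 72 60 0 0 0;42 108 60 0 0 0;56 144 60 0 0 0;70 180 60 0 0 0;80 210 60 0 0 0;86 225 60 0 0 0;86 225 60 0 0 0;86 225 60 0 0 0;86 225 40 0 0 0;86 225 20 0 0 0;86 225 5 0 0 0;86 225 -5 0 0 0;86 225 -10 0 0 0;86 225 -12 0 0 0;86 225 -12 0 0 0;86 225 -12 0 0 0"

```text
time: 5.37
position: [579.2, 298.6, 70.3]
eef_rot: [[-0.995, -0.104, 0.001], [-0.104, 0.995, 0.001], [-0.001, 0.0, -1.0]]
contact_force: [0.7, 0.6, -0.9]
grip_width: 41.1
```

apply_moves --commands "0 0 -1 0 0 0;0 0 -2 0 0 0;0 0 -2.5 0 0 0;0 0 -2.5 0 0 0;0 0 -2.5 0 0 0"

```text
time: 5.78
position: [579.1, 298.8, 67.9]
eef_rot: [[-0.995, -0.104, 0.001], [-0.104, 0.995, 0.001], [-0.001, 0.0, -1.0]]
contact_force: [-2.5, -0.7, 8.9]
grip_width: 41.2
```

apply_moves --commands "0 0 0 0 0 0;0 0 0 0 0 0;0 0 0 0 0 0;0 0 0 0 0 0;0 0 30 0 0 0;0 0 60 0 0 0;0 0 100 0 0 0;-20 -40 110 0 0 0;-40 -80 110 0 0 0;-50 -120 110 0 0 0;-60 -160 110 0 0 0;-70 -200 110 0 0 0;-78 -240 110 0 0 0;-78 -280 110 0 0 0;-78 -306.5 110 0 0 0;-78 -306.5 110 0 0 0;-78 -306.5 110 0 0 0;-78 -306.5 110 0 0 0" --claw 60

```text
time: 7.28
position: [500.7, -7.7, 176.8]
eef_rot: [[-0.995, -0.104, 0.0], [-0.104, 0.995, 0.0], [-0.0, 0.0, -1.0]]
contact_force: [0.5, 0.5, -0.7]
grip_width: 59.8
```

```bash
python3 - <<'E'
from h import *
im=capture("wrist");cv2.imwrite("pics/w3.png",im)
E
```

```text
(no output)
```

View pics/w3.png

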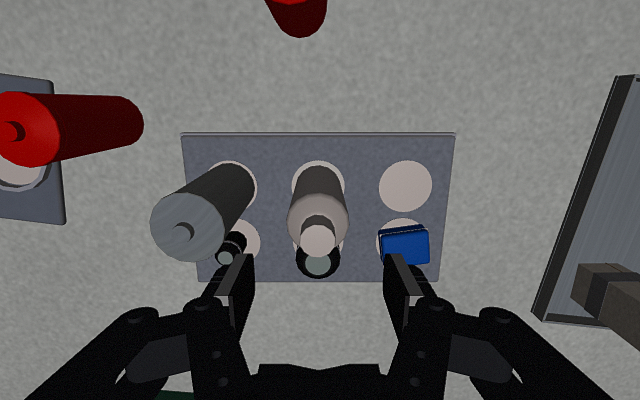

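The bottle at (318,240) is centred between the fingers, and the carton stands upright in the tray. Descending and gripping.

apply_moves --commands "0 0 -30 0 0 0;0 0 -60 0 0 0;0 0 -85 0 0 0;0 0 -95.5 0 0 0;0 0 -95.5 0 0 0;0 0 -95.5 0 0 0;0 0 -95.5 0 0 0;0 0 -95.5 0 0 0"

```text
time: 8.0
position: [501.6, -7.5, 82.5]
eef_rot: [[-0.995, -0.105, 0.002], [-0.105, 0.995, -0.0], [-0.002, -0.0, -1.0]]
contact_force: [0.2, -0.2, -0.2]
grip_width: 59.6
```

apply_moves --commands "0 0 0 0 0 0;0 0 0 0 0 0;0 0 0 0 0 0;0 0 0 0 0 0;0 0 0 0 0 0;0 0 0 0 0 0;0 0 0 0 0 0" --claw 36

```text
time: 8.58
position: [501.4, -7.9, 82.3]
eef_rot: [[-0.995, -0.104, 0.002], [-0.104, 0.995, 0.0], [-0.002, -0.0, -1.0]]
contact_force: [-0.9, -0.6, 7.8]
grip_width: 41.1
```

apply_moves --commands "0 0 30 0 0 0;0 0 60 0 0 0;0 40 60 0 0 0;0 80 60 0 0 0;0 120 60 0 0 0;0 160 60 0 0 0;0 200 60 0 0 0;0 240 60 0 0 0;0 275 60 0 0 0;0 300 60 0 0 0;0 307 60 0 0 0;0 307 60 0 0 0;0 307 40 0 0 0;0 307 20 0 0 0;0 307 5 0 0 0;0 307 -5 0 0 0;0 307 -10 0 0 0;0 307 -13 0 0 0;0 307 -14.5 0 0 0;0 307 -14.5 0 0 0"

```text
time: 10.25
position: [501.3, 299.0, 67.6]
eef_rot: [[-0.995, -0.104, 0.001], [-0.104, 0.995, 0.0], [-0.001, 0.0, -1.0]]
contact_force: [0.7, -0.2, -2.0]
grip_width: 40.8
```

apply_moves --commands "0 0 0 0 0 0;0 0 0 0 0 0"

```text
time: 10.42
position: [501.0, 299.3, 67.4]
eef_rot: [[-0.995, -0.104, 0.001], [-0.104, 0.995, 0.001], [-0.001, 0.0, -1.0]]
contact_force: [-0.3, 0.0, -1.9]
grip_width: 41.0
```

apply_moves --commands "0 0 -0.5 0 0 0;0 0 -0.8 0 0 0;0 0 -0.8 0 0 0;0 0 -0.8 0 0 0"

```text
time: 10.75
position: [501.3, 299.3, 67.3]
eef_rot: [[-0.995, -0.104, 0.002], [-0.104, 0.995, 0.001], [-0.002, 0.001, -1.0]]
contact_force: [-2.1, -3.4, 12.4]
grip_width: 40.5
```

apply_moves --commands "0 0 0 0 0 0;0 0 0 0 0 0;0 0 0 0 0 0;0 0 0 0 0 0;0 0 30 0 0 0;0 0 60 0 0 0;0 0 100 0 0 0;0 -30 110 0 0 0;0 -70 110 0 0 0;0 -110 110 0 0 0;0 -150 110 0 0 0;0 -190 110 0 0 0;5 -230 110 0 0 0;7.5 -270 110 0 0 0;7.5 -310 110 0 0 0;7.5 -350 110 0 0 0;7.5 -380 110 0 0 0;7.5 -388 110 0 0 0;7.5 -388 110 0 0 0;7.5 -388 110 0 0 0" --claw 62

```text
time: 12.42
position: [508.1, -88.7, 175.9]
eef_rot: [[-0.995, -0.103, -0.0], [-0.103, 0.995, 0.0], [0.0, 0.0, -1.0]]
contact_force: [-0.0, -0.2, 0.3]
grip_width: 62.5
```

```bash
python3 - <<'E'
from h import *
im=capture("wrist");cv2.imwrite("pics/w4.png",im)
E
```

```text
(no output)
```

View pics/w4.png

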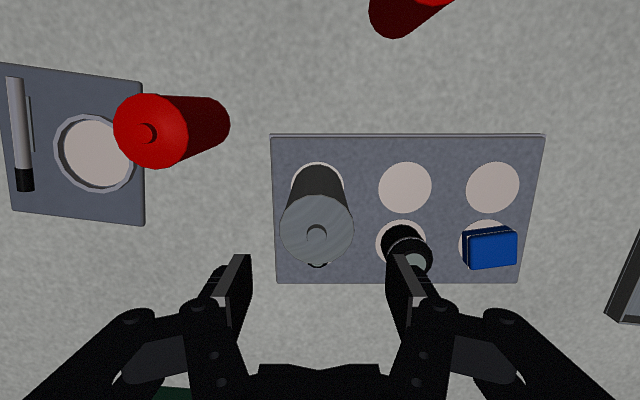

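The canister at (317,228) is centred between the fingers. I'll grip it.

apply_moves --commands "0 0 -30 0 0 0;0 0 -60 0 0 0;0 0 -85 0 0 0;0 0 -95 0 0 0;0 0 -95 0 0 0;0 0 -95 0 0 0;0 0 -95 0 0 0;0 0 -95 0 0 0"

```text
time: 13.13
position: [509.3, -88.9, 82.6]
eef_rot: [[-0.995, -0.104, 0.002], [-0.104, 0.995, -0.0], [-0.002, -0.001, -1.0]]
contact_force: [0.6, -0.4, -0.7]
grip_width: 62.3
```

apply_moves --commands "0 0 0 0 0 0;0 0 0 0 0 0;0 0 0 0 0 0;0 0 0 0 0 0;0 0 0 0 0 0;0 0 0 0 0 0;0 0 0 0 0 0" --claw 38 --newtons 50

```text
time: 13.72
position: [509.0, -89.4, 82.2]
eef_rot: [[-0.995, -0.104, 0.002], [-0.104, 0.995, -0.001], [-0.002, -0.001, -1.0]]
contact_force: [-1.5, -2.2, 8.7]
grip_width: 44.9
```

apply_moves --commands "0 0 30 0 0 0;0 0 60 0 0 0;-8 38 60 0 0 0;-16 76 60 0 0 0;-25 114 60 0 0 0;-33 152 60 0 0 0;-42 190 60 0 0 0;-50 228 60 0 0 0;-59 266 60 0 0 0;-68 304 60 0 0 0;-77 342 60 0 0 0;-84 376 60 0 0 0;-86 388 60 0 0 0;-86 388 60 0 0 0;-86 388 40 0 0 0;-86 388 20 0 0 0;-86 388 5 0 0 0;-86 388 -5 0 0 0;-86 388 -10 0 0 0;-86 388 -12 0 0 0"

```text
time: 15.38
position: [422.2, 298.5, 68.7]
eef_rot: [[-0.995, -0.103, -0.001], [-0.103, 0.995, -0.0], [0.001, -0.0, -1.0]]
contact_force: [0.4, 0.3, -1.7]
grip_width: 45.1
```

apply_moves --commands "0 0 -1 0 0 0;0 0 -2 0 0 0;0 0 -2.5 0 0 0;0 0 -2.5 0 0 0;0 0 -2.5 0 0 0"

```text
time: 15.8
position: [422.6, 299.3, 67.2]
eef_rot: [[-0.995, -0.104, 0.001], [-0.104, 0.995, 0.001], [-0.001, 0.0, -1.0]]
contact_force: [-0.4, -2.2, 5.1]
grip_width: 45.2
```

apply_moves --commands "0 0 0 0 0 0;0 0 0 0 0 0;0 0 0 0 0 0;0 0 0 0 0 0;0 0 30 0 0 0;0 0 60 0 0 0;0 0 100 0 0 0;0 -30 110 0 0 0;10 -70 110 0 0 0;25 -110 110 0 0 0;45 -145 110 0 0 0;65 -180 110 0 0 0;85 -215 110 0 0 0;105 -250 110 0 0 0;125 -280 110 0 0 0;134 -301 110 0 0 0;134 -301 90 0 0 0;134 -301 70 0 0 0;134 -301 70 0 0 0;134 -301 70 0 0 0" --claw 60 --newtons 30

```text
time: 17.47
position: [555.4, -1.9, 136.1]
eef_rot: [[-0.995, -0.104, -0.002], [-0.104, 0.995, 0.0], [0.002, 0.0, -1.0]]
contact_force: [-0.6, -0.7, -0.3]
grip_width: 60.0
```

```bash
python3 - <<'E'
from h import *
ci=camera_info("wrist");im=capture("wrist");cv2.imwrite("pics/w5.png",im)
print([np.round(proj(ci,p),0) for p in((556.8,-2.2,64),(556.8,-2.2,18),(422,299,3),(422,299,121))])
cv2.imwrite("pics/s2.png",capture("scene"))
E
```

```text
[array([318., 218.]), array([318., 199.]), array([720.,  67.]), array([1035.,   38.])]
```

View pics/w5.png

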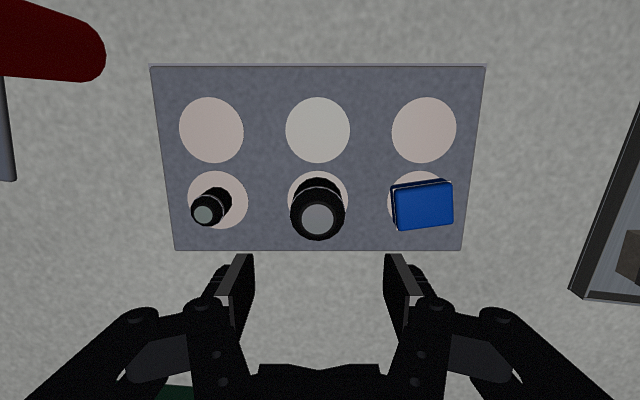

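The lens glass at (317,218) matches the prediction of (318,218). The case and small lens are clear of the fingers.

apply_moves --commands "0.5 0 -30 0 0 0;0.5 0 -60 0 0 0;0.5 0 -85 0 0 0;0.5 0 -100 0 0 0;0.5 0 -108 0 0 0;0.5 0 -111 0 0 0;0.5 0 -111 0 0 0;0.5 0 -111 0 0 0;0.5 0 -111 0 0 0"

```text
time: 18.32
position: [557.6, -1.9, 26.9]
eef_rot: [[-0.995, -0.104, 0.002], [-0.104, 0.995, -0.0], [-0.002, -0.0, -1.0]]
contact_force: [0.2, -0.3, 0.5]
grip_width: 60.3
```

apply_moves --commands "0 0 0 0 0 0;0 0 0 0 0 0;0 0 0 0 0 0;0 0 0 0 0 0;0 0 0 0 0 0;0 0 0 0 0 0;0 0 0 0 0 0" --claw 34

```text
time: 18.9
position: [557.2, -1.9, 26.4]
eef_rot: [[-0.995, -0.104, 0.001], [-0.104, 0.995, 0.0], [-0.001, -0.0, -1.0]]
contact_force: [-2.9, 1.2, 8.2]
grip_width: 39.1
```

apply_moves --commands "0 0 30 0 0 0;0 0 60 0 0 0;0 0 90 0 0 0;0 0 120 0 0 0;0 0 130 0 0 0;-8 -35 130 0 0 0;-15 -72 130 0 0 0;-22 -110 130 0 0 0;-30 -147 130 0 0 0;-37 -184 130 0 0 0;-44 -220 130 0 0 0;-52 -256 130 0 0 0;-57 -284 130 0 0 0;-57 -294 130 0 0 0;-57 -294 130 0 0 0;-57 -294 130 0 0 0;-57 -294 130 0 0 0;-57 -294 130 0 0 0"

```text
time: 20.4
position: [500.0, -294.7, 155.6]
eef_rot: [[-0.994, -0.105, -0.0], [-0.105, 0.994, 0.0], [-0.0, 0.0, -1.0]]
contact_force: [-0.5, 0.0, -1.2]
grip_width: 39.4
```

```bash
python3 - <<'E'
from h import *
ci=camera_info("wrist");im=capture("wrist");cv2.imwrite("pics/w6.png",im);np.save("w6.npy",{k:np.array(ci[k]) for k in("K","view")},allow_pickle=True)
print([np.round(proj(ci,p),0) for p in((500,-296,8),(532,-296,8),(468,-296,8),(500,-328,8),(500,-264,8))])
E
```

```text
[array([317., 188.]), array([313., 221.]), array([320., 153.]), array([282., 184.]), array([352., 192.])]
```

View pics/w6.png

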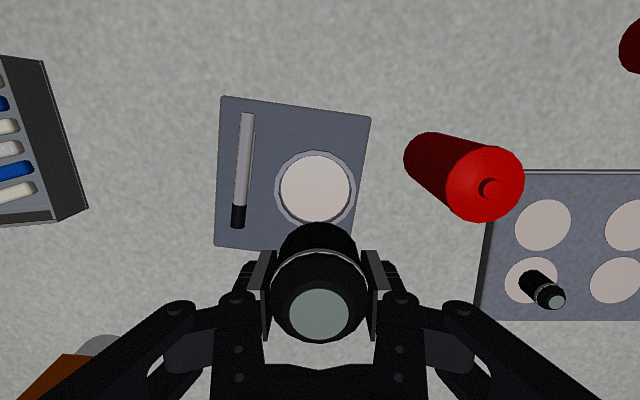

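The nest floor centre is at about (316,189) px, i.e. ≈(500,-297) mm; the lens hangs upright. Lowering.

apply_moves --commands "0 -2 -30 0 0 0;0 -2 -60 0 0 0;0 -2 -90 0 0 0;0 -2 -110 0 0 0;0 -2 -125 0 0 0;0 -2 -132 0 0 0;0 -2 -136 0 0 0;0 -2 -138 0 0 0;0 -2 -139 0 0 0;0 -2 -139 0 0 0;0 -2 -139 0 0 0"

```text
time: 21.37
position: [500.1, -298.1, 17.3]
eef_rot: [[-0.995, -0.104, 0.001], [-0.104, 0.995, -0.001], [-0.001, -0.001, -1.0]]
contact_force: [0.6, -0.3, -0.3]
grip_width: 39.5
```

apply_moves --commands "0 0 -0.5 0 0 0;0 0 -1 0 0 0;0 0 -1 0 0 0;0 0 -1 0 0 0"

```text
time: 21.7
position: [500.0, -298.2, 16.5]
eef_rot: [[-0.995, -0.104, 0.001], [-0.104, 0.995, -0.001], [-0.001, -0.001, -1.0]]
contact_force: [-2.1, 1.9, 10.3]
grip_width: 39.1
```

apply_moves --commands "0 0 0 0 0 0;0 0 0 0 0 0;0 0 0 0 0 0;0 0 0 0 0 0;0 0 20 0 0 0;0 0 50 0 0 0;0 0 90 0 0 0;0 0 130 0 0 0;0 0 160 0 0 0;0 0 160 0 0 0;0 0 160 0 0 0;0 0 160 0 0 0" --claw 54

```text
time: 22.7
position: [499.4, -297.8, 174.9]
eef_rot: [[-0.995, -0.104, -0.001], [-0.104, 0.995, 0.0], [0.001, 0.0, -1.0]]
contact_force: [-0.4, -0.4, -0.1]
grip_width: 53.7
```

```bash
python3 - <<'E'
from h import *
ci=camera_info("wrist");im=capture("wrist");cv2.imwrite("pics/w7.png",im)
print(np.round(proj(ci,(500,-298,8))),np.round(proj(ci,(500,-298,54))))
E
```

```text
[318. 184.] [318. 197.]
```

View pics/w7.png

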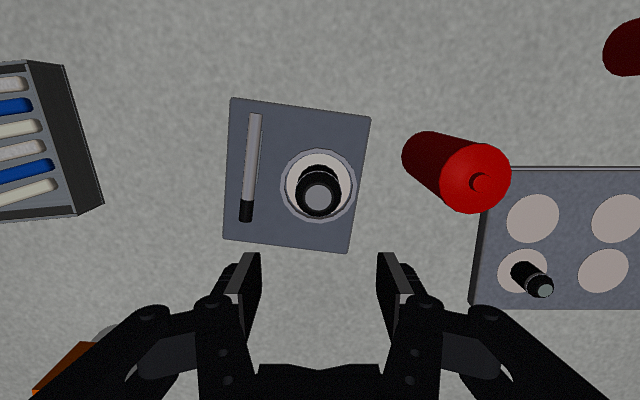

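The lens stands inside the nest ring at (318,190), clear all round, and the penlight is untouched. Now back to the canister in the tray.

apply_moves --commands "-5 38 0 0 0 0;-10 77 0 0 0 0;-15 115 0 0 0 0;-20 154 0 0 0 0;-25 192 0 0 0 0;-30 231 0 0 0 0;-35 269 0 0 0 0;-40 308 0 0 0 0;-45 346 0 0 0 0;-50 385 0 0 0 0;-55 423 0 0 0 0;-60 462 0 0 0 0;-65 500 0 0 0 0;-70 539 0 0 0 0;-75 577 0 0 0 0;-77.5 597 0 0 0 0;-77.5 597 0 0 0 0;-77.5 597 0 0 0 0;-77.5 597 0 0 0 0;-77.5 597 0 0 0 0" --claw 62 --newtons 50

```text
time: 24.42
position: [422.1, 298.0, 175.0]
eef_rot: [[-0.995, -0.103, -0.001], [-0.103, 0.995, -0.001], [0.001, -0.001, -1.0]]
contact_force: [0.3, 0.5, -1.2]
grip_width: 62.0
```

```bash
python3 - <<'E'
from h import *
im=capture("wrist");cv2.imwrite("pics/w8.png",im)
E
```

```text
(no output)
```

View pics/w8.png

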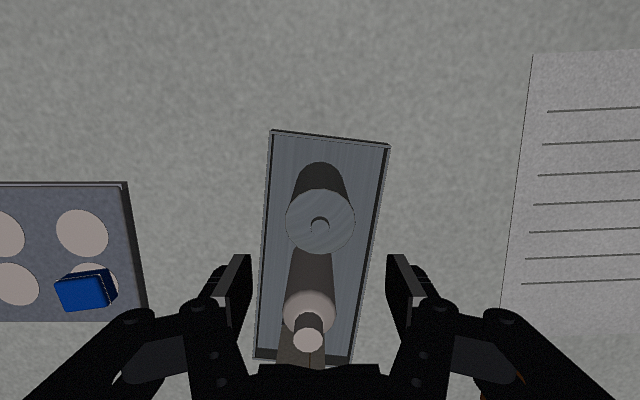

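All three stand upright in the tray, with the canister lid at (320,222) centred between the fingers.

apply_moves --commands "0 0 -30 0 0 0;0 0 -60 0 0 0;0 0 -85 0 0 0;0 0 -100 0 0 0;0 0 -108.5 0 0 0;0 0 -108.5 0 0 0;0 0 -108.5 0 0 0;0 0 -108.5 0 0 0;0 0 -108.5 0 0 0"

```text
time: 25.22
position: [422.9, 299.4, 68.2]
eef_rot: [[-0.995, -0.104, 0.002], [-0.104, 0.995, 0.001], [-0.002, 0.001, -1.0]]
contact_force: [0.5, 0.1, 0.5]
grip_width: 61.9
```

apply_moves --commands "0 0 0 0 0 0;0 0 0 0 0 0;0 0 0 0 0 0;0 0 0 0 0 0;0 0 0 0 0 0;0 0 0 0 0 0;0 0 0 0 0 0" --claw 38

```text
time: 25.8
position: [422.7, 299.2, 67.9]
eef_rot: [[-0.995, -0.104, 0.001], [-0.104, 0.995, 0.0], [-0.001, 0.0, -1.0]]
contact_force: [-1.0, -2.7, 8.5]
grip_width: 45.1
```

apply_moves --commands "0 0 30 0 0 0;0 0 70 0 0 0;8 -38 70 0 0 0;16 -76 70 0 0 0;25 -114 70 0 0 0;33 -152 70 0 0 0;42 -190 70 0 0 0;50 -228 70 0 0 0;59 -266 70 0 0 0;68 -304 70 0 0 0;77 -342 70 0 0 0;84 -376 70 0 0 0;86 -388 70 0 0 0;86 -388 70 0 0 0;86 -388 50 0 0 0;86 -388 35 0 0 0;86 -388 25 0 0 0;86 -388 20 0 0 0;86 -388 17 0 0 0;86 -388 17 0 0 0"

```text
time: 27.47
position: [508.1, -88.5, 83.9]
eef_rot: [[-0.995, -0.105, -0.0], [-0.105, 0.995, 0.0], [0.0, 0.0, -1.0]]
contact_force: [1.1, 0.2, -1.9]
grip_width: 45.2
```

apply_moves --commands "0 0 -0.5 0 0 0;0 0 -1 0 0 0;0 0 -1.5 0 0 0;0 0 -1.5 0 0 0;0 0 -1.5 0 0 0;0 0 -1.5 0 0 0"

```text
time: 27.97
position: [508.5, -89.0, 83.0]
eef_rot: [[-0.995, -0.104, 0.001], [-0.104, 0.995, -0.0], [-0.001, -0.0, -1.0]]
contact_force: [-0.3, 0.1, 4.0]
grip_width: 45.2
```

apply_moves --commands "0 0 0 0 0 0;0 0 0 0 0 0;0 0 0 0 0 0;0 0 0 0 0 0;0 0 30 0 0 0;0 0 60 0 0 0;0 0 93 0 0 0;0 30 93 0 0 0;0 70 93 0 0 0;0 110 93 0 0 0;0 150 93 0 0 0;0 190 93 0 0 0;-5 230 93 0 0 0;-7.5 270 93 0 0 0;-7.5 310 93 0 0 0;-7.5 350 93 0 0 0;-7.5 380 93 0 0 0;-7.5 388 93 0 0 0;-7.5 388 93 0 0 0;-7.5 388 93 0 0 0" --claw 60 --newtons 40

```text
time: 29.63
position: [500.5, 298.9, 175.2]
eef_rot: [[-0.994, -0.105, -0.0], [-0.105, 0.994, -0.001], [0.001, -0.001, -1.0]]
contact_force: [-0.2, -0.2, -0.0]
grip_width: 60.0
```

apply_moves --commands "0 0 -30 0 0 0;0 0 -60 0 0 0;0 0 -85 0 0 0;0 0 -100 0 0 0;0 0 -108.5 0 0 0;0 0 -108.5 0 0 0;0 0 -108.5 0 0 0;0 0 -108.5 0 0 0;0 0 -108.5 0 0 0"

```text
time: 30.38
position: [501.5, 299.3, 68.3]
eef_rot: [[-0.995, -0.104, 0.002], [-0.104, 0.995, 0.001], [-0.002, 0.001, -1.0]]
contact_force: [0.2, 0.7, -0.0]
grip_width: 60.0
```

apply_moves --commands "0 0 0 0 0 0;0 0 0 0 0 0;0 0 0 0 0 0;0 0 0 0 0 0;0 0 0 0 0 0;0 0 0 0 0 0;0 0 0 0 0 0" --claw 36

```text
time: 30.97
position: [501.2, 299.3, 68.0]
eef_rot: [[-0.995, -0.104, 0.002], [-0.104, 0.995, 0.001], [-0.002, 0.0, -1.0]]
contact_force: [-0.8, -1.7, 7.7]
grip_width: 41.2
```

apply_moves --commands "0 0 30 0 0 0;0 0 70 0 0 0;0 -40 70 0 0 0;0 -80 70 0 0 0;0 -120 70 0 0 0;0 -160 70 0 0 0;0 -200 70 0 0 0;0 -235 70 0 0 0;0 -265 70 0 0 0;0 -290 70 0 0 0;0 -303 70 0 0 0;0 -307 70 0 0 0;0 -307 70 0 0 0;0 -307 50 0 0 0;0 -307 35 0 0 0;0 -307 25 0 0 0;0 -307 20 0 0 0;0 -307 17 0 0 0;0 -307 16 0 0 0;0 -307 16 0 0 0"

```text
time: 32.63
position: [501.0, -7.6, 83.4]
eef_rot: [[-0.995, -0.104, 0.001], [-0.104, 0.995, 0.0], [-0.001, 0.0, -1.0]]
contact_force: [0.7, 0.1, -1.3]
grip_width: 41.0
```

apply_moves --commands "0 0 -0.5 0 0 0;0 0 -0.8 0 0 0;0 0 -0.8 0 0 0;0 0 -0.8 0 0 0;0 0 -0.8 0 0 0"

```text
time: 33.05
position: [501.3, -7.9, 83.0]
eef_rot: [[-0.995, -0.104, 0.002], [-0.104, 0.995, 0.0], [-0.002, -0.0, -1.0]]
contact_force: [-0.1, 1.4, 5.5]
grip_width: 41.2
```

apply_moves --commands "0 0 0 0 0 0;0 0 0 0 0 0;0 0 0 0 0 0;0 0 0 0 0 0;0 0 30 0 0 0;0 0 60 0 0 0;0 0 94 0 0 0;8 30 94 0 0 0;18 70 94 0 0 0;28 110 94 0 0 0;38 150 94 0 0 0;48 185 94 0 0 0;58 220 94 0 0 0;68 255 94 0 0 0;76 290 94 0 0 0;78 306.5 94 0 0 0;78 306.5 94 0 0 0;78 306.5 94 0 0 0;78 306.5 94 0 0 0" --claw 60

```text
time: 34.63
position: [578.5, 298.0, 176.1]
eef_rot: [[-0.995, -0.104, -0.0], [-0.104, 0.995, -0.0], [0.0, -0.0, -1.0]]
contact_force: [0.2, -1.5, 0.5]
grip_width: 60.1
```

apply_moves --commands "0 0 -30 0 0 0;0 0 -60 0 0 0;0 0 -85 0 0 0;0 0 -100 0 0 0;0 0 -109 0 0 0;0 0 -109 0 0 0;0 0 -109 0 0 0;0 0 -109 0 0 0;0 0 -109 0 0 0"

```text
time: 35.38
position: [579.5, 298.8, 68.7]
eef_rot: [[-0.995, -0.104, 0.002], [-0.104, 0.995, 0.001], [-0.002, 0.001, -1.0]]
contact_force: [-0.1, 0.4, 0.6]
grip_width: 59.6
```

apply_moves --commands "0 0 0 0 0 0;0 0 0 0 0 0;0 0 0 0 0 0;0 0 0 0 0 0;0 0 0 0 0 0;0 0 0 0 0 0;0 0 0 0 0 0" --claw 36

```text
time: 35.97
position: [579.1, 298.8, 68.1]
eef_rot: [[-0.995, -0.104, 0.001], [-0.104, 0.995, 0.0], [-0.001, 0.0, -1.0]]
contact_force: [-1.4, -0.8, 6.9]
grip_width: 41.9
```

apply_moves --commands "0 0 30 0 0 0;0 0 70 0 0 0;-14 -36 70 0 0 0;-28 -72 70 0 0 0;-42 -108 70 0 0 0;-56 -144 70 0 0 0;-68 -178 70 0 0 0;-78 -205 70 0 0 0;-84 -220 70 0 0 0;-86 -225 70 0 0 0;-86 -225 70 0 0 0;-86 -225 50 0 0 0;-86 -225 35 0 0 0;-86 -225 25 0 0 0;-86 -225 20 0 0 0;-86 -225 17 0 0 0;-86 -225 16 0 0 0;-86 -225 16 0 0 0;-86 -225 16 0 0 0"

```text
time: 37.55
position: [493.1, 73.8, 83.8]
eef_rot: [[-0.995, -0.104, 0.001], [-0.104, 0.995, 0.0], [-0.001, 0.0, -1.0]]
contact_force: [0.9, 0.5, -0.9]
grip_width: 41.6
```

apply_moves --commands "0 0 -0.5 0 0 0;0 0 -0.8 0 0 0;0 0 -0.8 0 0 0;0 0 -0.8 0 0 0;0 0 -0.8 0 0 0"

```text
time: 37.97
position: [493.2, 73.6, 83.1]
eef_rot: [[-0.995, -0.104, 0.001], [-0.104, 0.995, 0.0], [-0.001, 0.0, -1.0]]
contact_force: [-1.9, -0.5, 6.7]
grip_width: 41.5
```

apply_moves --commands "0 0 0 0 0 0;0 0 0 0 0 0;0 0 0 0 0 0;0 0 0 0 0 0;0 0 30 0 0 0;0 0 60 0 0 0;0 0 100 0 0 0;0 0 140 0 0 0;17.5 -78.5 269 0 0 -0.02;17.5 -78.5 269 0 0 -0.02;17.5 -78.5 269 0 0 -0.02;17.5 -78.5 269 0 0 -0.02;17.5 -78.5 269 0 0 -0.02;17.5 -78.5 269 0 0 -0.02;17.5 -78.5 269 0 0 -0.02;17.5 -78.5 269 0 0 -0.02;17.5 -78.5 269 0 0 -0.02;17.5 -78.5 269 0 0 -0.02" --claw 60

```text
time: 39.47
position: [509.8, -4.4, 350.8]
eef_rot: [[-0.996, -0.085, -0.001], [-0.085, 0.996, 0.0], [0.001, 0.0, -1.0]]
contact_force: [0.0, -0.1, 0.3]
grip_width: 59.7
```

```bash
python3 - <<'E'
from h import *
ci=camera_info("wrist");im=capture("wrist");cv2.imwrite("pics/w9.png",im)
a=cv2.imread("pics/w1.png")
ci0=np.load("w1.npy",allow_pickle=True).item();print(np.abs(np.array(ci["view"])-ci0["view"]).max())
f=lambda x:cv2.convertScaleAbs(cv2.resize(x[105:225,215:415],None,fx=2.5,fy=2.5,interpolation=cv2.INTER_CUBIC),alpha=1.3)
cv2.imwrite("pics/cmp.png",np.vstack([f(a),f(im)]))
cv2.imwrite("pics/s9.png",capture("scene"))
E
```

```text
0.25646624266095586
```

View pics/cmp.png

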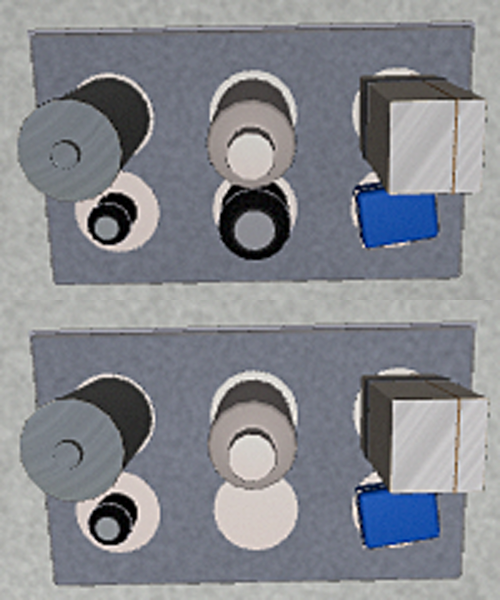

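View pics/s9.png

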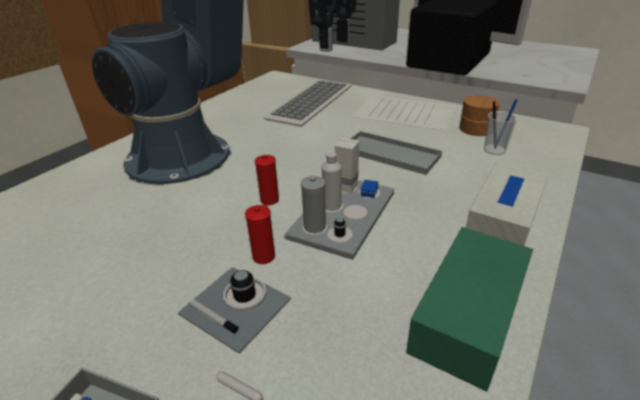

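The before and after views match to within a pixel or so (canister lid, bottle cap, carton top). The lens stands in the nest at scene(243,285). Bystanders are unmoved and the tray is empty, so I'm handing in.

```bash
python3 -c "
from bench import manip
print(manip.job_done())"
```

```text
the job is handed in; nothing more can be done
None
```

The job is done and handed in, with the last move ending at 39.5 s of the 144 s allowed. I stood the carton, bottle and canister in the tray and put the large lens in the nest. Then I returned the canister, bottle and carton to their own places, in that order.

- **Places:** a before/after picture from the same pose shows all three back where they stood, within about 1 mm.
- **Lens:** it stands upright and clear inside the nest ring.
- **Bystanders:** the small lens, lens case, penlight and red canisters look unmoved, and the tray is empty.
- **Contact forces:** the highest reading was about 12 N, at the end of a move while setting the bottle down in the tray.

No check failed. The one disagreement was in the first measurement: the nest contour search in the wrist picture found nothing, so I read the nest's position by eye from a closer picture before lowering the lens.

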